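# Roll test of a flute tube

### The arm

A 6-joint arm with a two-finger parallel gripper is mounted at the origin on the work surface. World frame = base frame: x ahead of the robot, y to its left, z up, the work surface at z = 0. Lengths are in m, angles in degrees, forces in N, time in s.
With the tool pointing down it reaches from about 0.425 to 0.95 m from the base axis. Payload 14.7 kg.
Tool frame: the origin (TCP) lies at the very end of the fingers, on their centre line; the grasp point (between the pads) lies 19 mm behind it; x points along the fingers, y is the direction in which the jaws open and shut, and the axes are right-handed (so a half turn about x gives the same grasp; the last joint's range is limited). The gripper opens to 85 mm and grips with 20 to 120 N. Pads are 22 mm wide; open, the fingers measure 114 mm over their backs; the gripper's body (76 mm by 85 mm) begins 54 mm behind the grasp point. The pads swing forward as they close: fully open they stand 13 mm farther back than shut.
Start: joints at [-76.009, 27.513, 91.461, -0, 61.026, -2.67], TCP at [0.186, -0.623, 0.231] pointing down, gripper open.
Joint ranges: [-157.49, 157.49], [-46.99, 117.5], [13.45, 153.17], [-89.5, 269.5], [5.16, 153.95], [-167.48, 167.48]. Speed limits (degrees/s): [108.29, 108.29, 136.94, 172.46, 172.46, 172.46].

### API

Orientations are given as a 3x3 rotation matrix whose columns are the frame's x, y, z axes.
In Python, from workcell import robot, vision, job gives the robot as it stands.
- The arm moves only by the tool step_arm, never from a script. Its argument "commands" is a list that holds one entry, the list of rows, each a list of 7 numbers: the shift along the tool's x, y, z in m, then the turn, a rotation vector about the tool's x, y, z in rad, then the opening, from 0 (shut) to 1 (fully open). A call has 1 to 8 rows; each row shifts and turns the pose as measured when the row begins, along the tool's axes as they then stand; what a row does not reach is not made up. A row lasts 1/8 s, in which the tool goes at most 62.5 mm and 10.7 degrees, less where a joint would pass 70% of its speed; a pose out of reach is approached as far as the arm can. A call is refused whole if a number of a shift passes 0.0625 or a number of a turn 0.188, either way. A call with a gripper value outside its range is refused whole. The fingers move at their own pace and stop on an object; the grip force is fixed at half the most. Time passes only in rows, so rows that do not move let the fingers close. It gives the time, the measured TCP pose, the force and the opening at its end, in the units of the state.
- robot.state(): the state, without advancing time (a new reading comes with each control period).
- vision.capture(name): name is "side" or "top" or "wrist"; returns a dict with "img" (400x640x3 uint8, blue, green, red), "range_z" (400x640 float32, m along the optical axis (not along the pixel's ray), 0 where there is no reading), "K" (3x3 intrinsics, pixels), "xyz" and "rotation" of the camera in the world. Camera axes: x right, y down, z forward; pixel columns grow to the right and rows downward; lengths in m; the calibration is good to about 2 mm. A picture is of the moment at which its call begins.
- job.sign_off(): hands the job in, once; it reports no verdict.
Trained networks look in the newest picture that a camera, given by its name, has taken for a name from the list of things; names that differ only in an ending like _2 or _b are one class to them, and where a whole thing is asked for, a point or a joint stands for the part that bears it (a point fixed in the world has none). Each returns a list of dicts, best first, with "conf" (0 to 1); they miss things now and then, are a little off and sometimes report something else, mostly with a low value. They report only what shows in the picture. A call takes as long as a camera call. They do not tell look-alikes from the thing itself.
- vision.search_frame(camera, query): "box" ([left, top, right, bottom] in pixels, round what is visible of it).
The state is a dict: "time": time; "joint_pos": joint angles; "qvel": joint speeds; "effort": joint torques, N m; "tcp_pos": TCP position; "ee_rot": TCP orientation; "contact_force": force on the tool from outside, world axes, zero at the start; "moment": the same for the moment, N m; "finger_gap": finger opening in m.
Only numpy, scipy, OpenCV 4.12 (cv2) and the standard library are available. Lean on these libraries where they do the work, as an engineer would, in place of code of your own. Each camera call takes 0.05 s, during which the arm holds its last target.

### The job

Roll-test the one flute tube that lies on the cork ledge of the sorting tray: set it crosswise on the upper half of the test ramp and let go. If it rolls down into the trough at the foot, leave it there; if it stays on the ramp, put it in the scrap well of the sorting tray. Leave the other tube where it lies on its board.

Things in the scene. Friction and masses are not known exactly. Their poses are not given: they have to be found in the camera images.
- round_tube_mid (a point): Centre of the sound flute tube: silvery metal, round, 26 mm diameter, 130 mm long, two thin dark bands, about 70 g, loose. Long axis = its y (level); x and z turn as it rolls. Let go across the ramp, it rolls down. It starts level on the tray's cork ledge or on the blue felt board (20 mm high, 100 by 150 mm, between ramp and tray); the squashed tube is in the other place.
- squashed_tube_mid (a point): Centre of the squashed flute tube: same metal, bands and length (130 mm) but crushed to 31 mm wide (its x) and 19 mm high (its z, up at the start), with 12 mm wide flats below and on top; long axis = its y; about 70 g, loose. Laid on its flat across the ramp it stays put. It starts level on the cork ledge or the blue felt board, where the round tube is not.
- ramp: Fixed ramp. Origin on the table under mid-deck; x level downhill, y across. Grey deck, 15 deg slope: x -110 mm (surface 79 mm high) to +110 mm (20 mm high); 65.5 mm high at x -60. Upper half: x < 0. Fences 12 mm above deck, 170 mm apart; a tube lies along y. Catch trough at the foot: x 110 to 156 mm, floor 6 mm high, outer walls 45 mm.
- tray: Fixed dark wood tray, 270 (x) by 190 mm (y), origin on the table under its middle. The -x end is a flat cork ledge, top 20 mm high, x -135 to -15 mm; the tube to test lies on it within 15 mm of x -75, y 0, roughly along y. The +x end is the scrap well, an empty open box, x -15 to 135 mm, middle x 60, y 0, walls 5 mm thick and 30 mm high, floor 5 mm high.
Mind the look-alikes: they are no part of the job. Leave any turquoise look-alike of the part that bears round_tube_mid alone.

How it is judged:
By the outcome, as a careful person would: the job done as asked, in the order asked, and still so for the second after the job is handed in, with the robot touching nothing.
It also fails if it takes over 51 s, if anything falls off the work surface, if the arm or the gripper's body presses on something with over 40 N, if the wrist force passes 120 N, or if a joint passes its speed limit or range.

## Working session

There is one attempt and no reset: what is moved stays moved. The work goes in short steps, Python scripts to look and compute and a tool call to move; the robot and the scene stay as the last step left them, time stands still between calls to the robot, and variables do not carry over. Pictures are saved under pics/ and viewed, and the job is handed in when it is done.

Besides the shell and the picture viewer there is one more tool, called after "Request:" as name(argument=value, ...) on one line, values as JSON. step_arm: Moves the arm, as the interface text tells. Its arguments: {"type":"object","properties":{"commands":{"type":"array","items":{"type":"array","items":{"type":"array","items":{"type":"number"}}}}},"required":["commands"]}

```bash
mkdir -p pics; ls; cat > h.py <<'E'
import numpy as np, cv2
from workcell import robot, vision, job
def world(c,u,v,d=None):
    d=c["range_z"][int(v),int(u)] if d is None else d
    K=np.array(c["K"]); p=np.linalg.inv(K)@np.array([u,v,1.])*d
    return np.array(c["rotation"])@p+np.array(c["xyz"])
def cloud(c):
    d=c["range_z"]; K=np.array(c["K"]); v,u=np.mgrid[:400,:640]
    P=np.stack([(u-K[0,2])/K[0,0]*d,(v-K[1,2])/K[1,1]*d,d],-1)
    W=P@np.array(c["rotation"]).T+np.array(c["xyz"]); W[d==0]=np.nan
    return W
E
python3 - <<'E'
from h import *
for n in ("top","side"):
    c=vision.capture(n); cv2.imwrite(f"pics/{n}0.png",c["img"]); np.savez(f"{n}0.npz",**c)
    print(n,np.round(c["xyz"],3),np.round(c["rotation"],2).tolist())
    for q in ("round_tube_mid","squashed_tube_mid","ramp","tray"):
        for r in vision.search_frame(n,q)[:4]: print(q,np.round(r["box"]),round(r["conf"],2))
print(robot.state())
E
```

```text
pics
top [ 0.314 -0.045  1.351] [[0.02, -0.99, 0.11], [-1.0, -0.02, -0.01], [0.01, -0.11, -0.99]]
round_tube_mid [367. 188. 409. 204.] 0.79
round_tube_mid [446. 230. 462. 266.] 0.76
squashed_tube_mid [281. 156. 329. 174.] 0.87
tray [349. 123. 424. 225.] 0.73
side [0.409 0.76  0.915] [[-1.0, -0.04, 0.03], [-0.05, 0.71, -0.7], [0.01, -0.7, -0.72]]
round_tube_mid [299. 146. 316. 184.] 0.96
round_tube_mid [370. 170. 408. 194.] 0.9
round_tube_mid [342. 116. 386. 134.] 0.57
squashed_tube_mid [252. 208. 277. 258.] 0.89
ramp [150. 266. 306. 379.] 0.96
tray [228. 142. 337. 200.] 0.73
{'time': 0.5, 'joint_pos': array([-7.60092415e+01,  2.75165816e+01,  9.14633578e+01,  7.02720629e-06,
        6.10268160e+01, -2.67019578e+00]), 'qvel': array([ 0.05842104,  0.10068818, -0.03532664, -0.09354344, -0.14127003,
       -0.00125674]), 'effort': array([-9.66069565e-04, -9.49802685e+01, -4.30354321e+01, -3.40633751e-04,
        2.56390260e-03,  2.56275479e-05]), 'tcp_pos': array([ 0.1863681 , -0.62266729,  0.23124716]), 'ee_rot': array([[-2.84010381e-05,  2.86707661e-01, -9.58018119e-01],
       [ 1.14432475e-04, -9.58018112e-01, -2.86707662e-01],
       [-9.99999993e-01, -1.17771180e-04, -5.59995838e-06]]), 'contact_force': array([-0.19134997, -0.13259384, -0.79460155]), 'moment': array([ 0.01872948,  0.03041403, -0.03101435]), 'finger_gap': 0.08510029501999568}
```

View pics/top0.png

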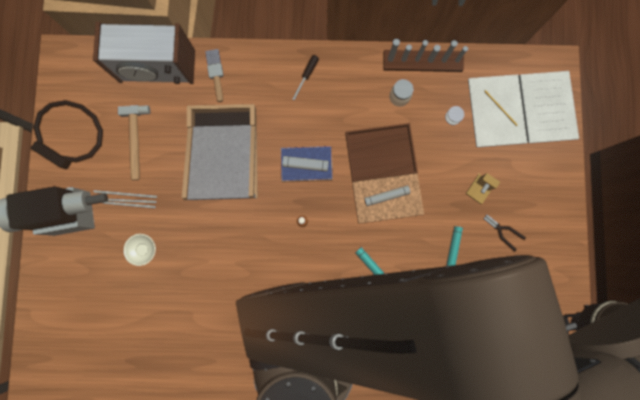

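View pics/side0.png

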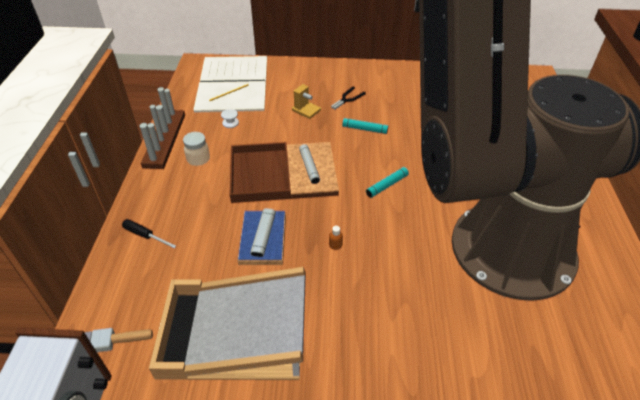

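```bash
python3 - <<'E'
import cv2
a=cv2.imread("pics/top0.png")[90:290,190:490]; cv2.imwrite("pics/top0c.png",cv2.resize(a,(780,520),interpolation=cv2.INTER_CUBIC))
a=cv2.imread("pics/side0.png")[100:390,140:430]; cv2.imwrite("pics/side0c.png",cv2.resize(a,(600,600),interpolation=cv2.INTER_CUBIC))
E
```

```text
(no output)
```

View pics/top0c.png

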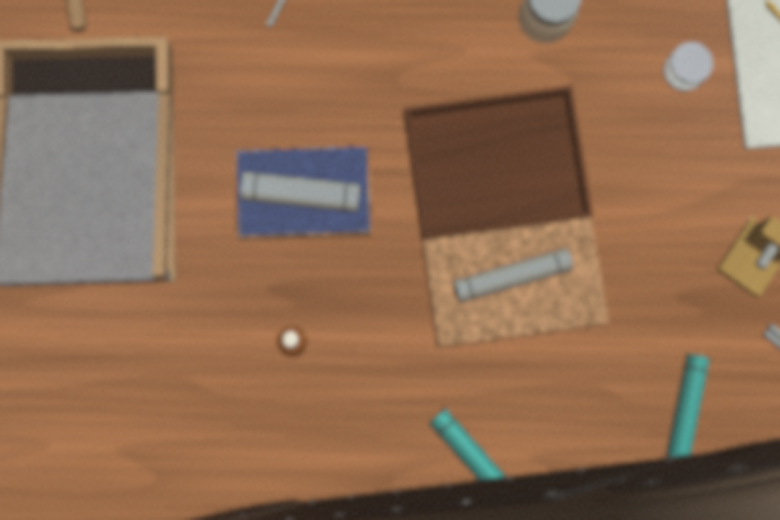

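View pics/side0c.png

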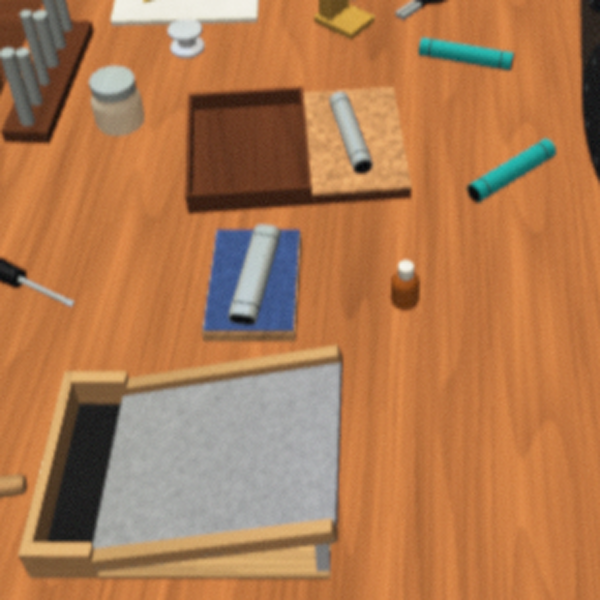

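The candidates in the top image are the silvery tube on cork (388,196), the silvery tube on the blue board (305,163), and turquoise tubes at (370,262) and (455,245). I choose the silvery one on the cork. Next I'll measure it.

```bash
cat > m.py <<'E'
from h import *
def fit(c,lo,hi,zlo,zhi,name):
    W=cloud(c); m=(W[...,0]>lo[0])&(W[...,0]<hi[0])&(W[...,1]>lo[1])&(W[...,1]<hi[1])&(W[...,2]>zlo)&(W[...,2]<zhi)
    p=W[m]; r=cv2.minAreaRect((p[:,:2]*1000).astype(np.float32))
    print(name,m.sum(),"ctr",np.round(r[0],1),"size",np.round(r[1],1),"ang",round(r[2],1),"zmax",np.round(np.percentile(p[:,2],[50,98]),4))
    print("   box",np.round(cv2.boxPoints(r)).tolist())
    return p
E
python3 - <<'E'
from m import *
for n in("top","side"):
    c=dict(np.load(n+"0.npz")); W=cloud(c)
    if n=="top":
        for nm,(u,v) in dict(cork=(388,196),board=(305,163),corkbare=(370,210),ramp=(220,165),well=(382,150),trough=(222,117),bcorner=(285,178)).items(): print(nm,np.round(W[v,u],4))
    else:
        for nm,(u,v) in dict(cork=(310,165),board=(263,235),ramp=(245,330),well=(260,170),table=(340,300)).items(): print(nm,np.round(W[v,u],4))
E
```

```text
cork [ 0.4811 -0.2302  0.0473]
board [0.5733 0.0069 0.0379]
corkbare [ 0.4433 -0.1825  0.018 ]
ramp [0.5596 0.2462 0.0544]
well [ 0.6229 -0.2181  0.0056]
trough [0.7128 0.2569 0.0084]
bcorner [0.532  0.0647 0.0176]
cork [ 0.4824 -0.2111  0.0477]
board [0.5728 0.0204 0.0386]
ramp [0.5735 0.2672 0.0508]
well [ 0.6156 -0.2273  0.0087]
table [0.3948 0.1594 0.0033]
```

Heights confirm it: the cork tube's top is at 47 mm (20+26, so round) and the board tube's is at 39 mm (20+19, so squashed). I'll fit the exact poses now.

```bash
python3 - <<'E'
from m import *
for n in("top","side"):
    c=dict(np.load(n+"0.npz")); print(n)
    fit(c,(.40,-.30),(.54,-.15),.034,.06,"cork tube")
    fit(c,(.36,-.34),(.74,-.12),.011,.036,"tray")
    fit(c,(.50,-.07),(.65,.09),.027,.06,"board tube")
    fit(c,(.42,.10),(.80,.40),.025,.12,"ramp")
    # ramp deck plane
    W=cloud(c).reshape(-1,3); m=(W[:,0]>.52)&(W[:,0]<.62)&(W[:,1]>.2)&(W[:,1]<.3); p=W[m]
    A=np.c_[p[:,:2],np.ones(len(p))]; k=np.linalg.lstsq(A,p[:,2],rcond=None)[0]; r=p[:,2]-A@k; k=np.linalg.lstsq(A[abs(r)<.004],p[abs(r)<.004,2],rcond=None)[0]
    print("deck",k,"downhill dir deg",np.degrees(np.arctan2(-k[1],-k[0])),"slope",np.degrees(np.arctan(np.hypot(k[0],k[1]))))
    for z in(.049,.0496): pass
E
```

```text
top
cork tube 420 ctr [ 506.9 -219.8] size [ 76.9 130.9] ang 16.9 zmax [0.0433 0.0503]
   box [[451.0, -168.0], [489.0, -294.0], [563.0, -271.0], [525.0, -146.0]]
tray 2895 ctr [ 552.2 -221.1] size [271.  191.5] ang 8.8 zmax [0.0203 0.0327]
   box [[404.0, -147.0], [433.0, -337.0], [701.0, -295.0], [671.0, -106.0]]
board tube 491 ctr [575.    9.2] size [ 76.8 128.8] ang 15.0 zmax [0.0379 0.0441]
   box [[521.0, 61.0], [555.0, -63.0], [629.0, -43.0], [595.0, 81.0]]
ramp 5291 ctr [632.4 268.1] size [346.6 228.5] ang 2.8 zmax [0.0515 0.0829]
   box [[454.0, 374.0], [465.0, 145.0], [811.0, 162.0], [800.0, 391.0]]
deck [-0.26301332 -0.00434265  0.20045969] downhill dir deg 0.9459333611282821 slope 14.737736506068886
side
cork tube 380 ctr [ 512.2 -222.5] size [ 80.6 133.8] ang 17.3 zmax [0.0453 0.0501]
   box [[454.0, -171.0], [494.0, -298.0], [571.0, -274.0], [531.0, -147.0]]
tray 2967 ctr [ 555.4 -225.8] size [270.4 201.1] ang 8.6 zmax [0.0224 0.0339]
   box [[407.0, -147.0], [437.0, -345.0], [704.0, -305.0], [674.0, -106.0]]
board tube 648 ctr [575.    3.1] size [137.3  35.8] ang 87.4 zmax [0.0395 0.0434]
   box [[554.0, -65.0], [590.0, -66.0], [596.0, 71.0], [560.0, 73.0]]
ramp 11331 ctr [629.5 246.9] size [333.7 198.8] ang 2.9 zmax [0.051  0.0838]
   box [[458.0, 338.0], [468.0, 139.0], [801.0, 156.0], [791.0, 355.0]]
deck [-0.26518905 -0.01459116  0.20609634] downhill dir deg 3.149338095018532 slope 14.87381771831009
```

```bash
python3 - <<'E'
from m import *
for n in("top","side"):
    c=dict(np.load(n+"0.npz")); W=cloud(c); hsv=cv2.cvtColor(c["img"],cv2.COLOR_BGR2HSV)
    for nm,lo,hi,z in(("cork",(.42,-.3),(.54,-.14),.033),("board",(.5,-.075),(.65,.09),.027)):
        m=(W[...,0]>lo[0])&(W[...,0]<hi[0])&(W[...,1]>lo[1])&(W[...,1]<hi[1])&(W[...,2]>z)&(W[...,2]<.06)&(hsv[...,1]<60)
        p=W[m]; r=cv2.minAreaRect((p[:,:2]*1000).astype(np.float32)); d=np.linalg.svd(p[:,:2]-p[:,:2].mean(0),full_matrices=False)[2][0]
        print(n,nm,m.sum(),np.round(r[0],1),np.round(r[1],1),round(r[2],1),"mean",np.round(p.mean(0),4),"axis deg",np.degrees(np.arctan2(d[1],d[0])))
    # deck grey extents
    m=(W[...,0]>.42)&(W[...,0]<.72)&(W[...,1]>.14)&(W[...,1]<.40)&(hsv[...,1]<50)&(hsv[...,2]>90)
    p=W[m]; r=cv2.minAreaRect((p[:,:2]*1000).astype(np.float32)); print(n,"deck",m.sum(),np.round(r[0],1),np.round(r[1],1),round(r[2],1),np.round(cv2.boxPoints(r)).tolist())
    A=np.c_[p[:,:2],np.ones(len(p))]; k=np.linalg.lstsq(A,p[:,2],rcond=None)[0]
    for _ in range(3):
        rr=abs(p[:,2]-A@k)<.003; k=np.linalg.lstsq(A[rr],p[rr,2],rcond=None)[0]
    g=np.hypot(*k[:2]); print("plane",k,"dir",np.degrees(np.arctan2(-k[1],-k[0])),"slope",np.degrees(np.arctan(g)), "x where z=.0496 at y=.26", (0.0496-k[2]-k[1]*.26)/k[0])
E
```

```text
top cork 368 [ 483.7 -227.2] [ 23.8 130.1] 17.3 mean [ 0.4834 -0.2276  0.0437] axis deg -72.53092849640707
top board 485 [573.7   7.9] [130.8  35.8] 84.1 mean [0.5708 0.0081 0.0378] axis deg -94.94946546276627
top deck 4319 [575.8 248.9] [228.2 172.5] 2.7 [[458.0, 330.0], [466.0, 157.0], [694.0, 168.0], [686.0, 340.0]]
plane [-0.26903371 -0.01228846  0.2059719 ] dir 2.6152397990539518 slope 15.07294560967903 x where z=.0496 at y=.26 0.5693595060877327
side cork 332 [ 487.4 -229.5] [ 23.  132.4] 17.2 mean [ 0.4865 -0.223   0.045 ] axis deg 107.89604124310137
side board 617 [575.2   5. ] [132.7  31. ] 85.1 mean [0.5744 0.0108 0.0391] axis deg 84.71183287949937
side deck 8219 [577.1 248. ] [225.6 180. ] 2.7 [[460.0, 333.0], [469.0, 153.0], [694.0, 163.0], [686.0, 343.0]]
plane [-0.266843   -0.01461591  0.20710725] dir 3.135154219159649 slope 14.962240996734565 x where z=.0496 at y=.26 0.5760207813582424
```

```bash
cat > plan.py <<'E'
from h import *
from scipy.spatial.transform import Rotation as Ro, Slerp
def Rd(yaw,tilt=0):  # tool down, jaws along yaw; tilt = lean of the body toward +jaw direction (deg)
    a=np.radians(yaw);y=np.array([np.cos(a),np.sin(a),0]);x=np.array([0,0,-1.])
    R=np.c_[x,y,np.cross(x,y)]
    if tilt: R=Ro.from_rotvec(np.cross([0,0,1.],y)*np.radians(tilt)).as_matrix()@R
    return R
def plan(p,R,n,g,s=None,p0=None,R0=None):
    s=robot.state()
    p0=np.array(s["tcp_pos"]) if p0 is None else p0; R0=np.array(s["ee_rot"]) if R0 is None else R0
    q=Slerp([0,1],Ro.from_matrix([R0,R]))
    rows=[]; P,Rm=p0,R0
    for k in range(1,n+1):
        P2=p0+(p-p0)*k/n; R2=q(k/n).as_matrix()
        rows.append(np.r_[Rm.T@(P2-P),Ro.from_matrix(Rm.T@R2).as_rotvec(),g]); P,Rm=P2,R2
    for r in rows: print(np.round(r,4).tolist())
def st():
    s=robot.state(); print("t",s["time"],"p",np.round(s["tcp_pos"],4),"yaw",np.degrees(np.arctan2(s["ee_rot"][1,1],s["ee_rot"][0,1])).round(2),"f",np.round(s["contact_force"],1),"gap",round(s["finger_gap"],4),"j",np.round(s["joint_pos"],1))
E
python3 - <<'E'
from plan import *
plan(np.array([.485,-.228,.14]),Rd(17.4),12,1)
E
```

```text
[0.0076, -0.0244, -0.0333, -0.132, -0.0, 0.0, 1.0]
[0.0076, -0.0198, -0.0362, -0.132, -0.0, 0.0, 1.0]
[0.0076, -0.0148, -0.0385, -0.132, -0.0, 0.0, 1.0]
[0.0076, -0.0097, -0.0401, -0.132, -0.0, 0.0, 1.0]
[0.0076, -0.0043, -0.041, -0.132, -0.0, 0.0, 1.0]
[0.0076, 0.0011, -0.0412, -0.132, -0.0, 0.0, 1.0]
[0.0076, 0.0066, -0.0407, -0.132, -0.0, 0.0, 1.0]
[0.0076, 0.0119, -0.0395, -0.132, -0.0, 0.0, 1.0]
[0.0076, 0.017, -0.0376, -0.132, -0.0, 0.0, 1.0]
[0.0076, 0.0218, -0.035, -0.132, -0.0, 0.0, 1.0]
[0.0076, 0.0262, -0.0319, -0.132, -0.0, 0.0, 1.0]
[0.0076, 0.0301, -0.0282, -0.132, -0.0, 0.0, 1.0]
```

Request:
step_arm(commands=[[[0.0076,-0.0244,-0.0333,-0.132,0,0,1],[0.0076,-0.0198,-0.0362,-0.132,0,0,1],[0.0076,-0.0148,-0.0385,-0.132,0,0,1],[0.0076,-0.0097,-0.0401,-0.132,0,0,1],[0.0076,-0.0043,-0.041,-0.132,0,0,1],[0.0076,0.0011,-0.0412,-0.132,0,0,1],[0.0076,0.0066,-0.0407,-0.132,0,0,1],[0.0076,0.0119,-0.0395,-0.132,0,0,1]]])

```text
time: 1.5
tcp_pos: [0.3866, -0.3527, 0.1694]
ee_rot: [[0.002, 0.981, -0.194], [-0.004, -0.194, -0.981], [-1.0, 0.003, 0.004]]
contact_force: [-0.2, -0.9, 0.3]
finger_gap: 0.0853
```

```bash
python3 - <<'E'
from plan import *
st(); plan(np.array([.485,-.228,.14]),Rd(17.4),6,1)
E
```

```text
t 1.5 p [ 0.3866 -0.3527  0.1694] yaw -11.19 f [-0.2 -0.9  0.3] gap 0.0853 j [-4.560e+01  2.180e+01  1.119e+02 -1.000e-01  4.610e+01 -3.440e+01]
[0.0049, 0.012, -0.0236, -0.0832, 0.0007, -0.0003, 1.0]
[0.0049, 0.014, -0.0225, -0.0832, 0.0007, -0.0003, 1.0]
[0.0049, 0.0158, -0.0213, -0.0832, 0.0007, -0.0003, 1.0]
[0.0049, 0.0175, -0.0199, -0.0832, 0.0007, -0.0003, 1.0]
[0.0049, 0.0191, -0.0183, -0.0832, 0.0007, -0.0003, 1.0]
[0.0049, 0.0205, -0.0167, -0.0832, 0.0007, -0.0003, 1.0]
```

Request:
step_arm(commands=[[[0.005,0.012,-0.0236,-0.083,0.001,0,1],[0.005,0.014,-0.0225,-0.083,0.001,0,1],[0.005,0.016,-0.0213,-0.083,0.001,0,1],[0.005,0.0175,-0.02,-0.083,0.001,0,1],[0.005,0.019,-0.0183,-0.083,0.001,0,1],[0.005,0.0205,-0.0167,-0.083,0.001,0,1]]])

```text
time: 2.25
tcp_pos: [0.4882, -0.2218, 0.1392]
ee_rot: [[0.003, 0.949, 0.317], [0.001, 0.317, -0.949], [-1.0, 0.003, 0.0]]
contact_force: [0.2, 0.1, -0.7]
finger_gap: 0.0853
```

```bash
python3 - <<'E'
from plan import *
c=vision.capture("wrist"); cv2.imwrite("pics/w1.png",c["img"]); W=cloud(c); hsv=cv2.cvtColor(c["img"],cv2.COLOR_BGR2HSV)
print(vision.search_frame("wrist","round_tube_mid")[:3])
m=(abs(W[...,0]-.485)<.06)&(abs(W[...,1]+.228)<.09)&(W[...,2]>.03)&(W[...,2]<.055)
p=W[m];print(m.sum())
if m.sum()>50:
    r=cv2.minAreaRect((p[:,:2]*1000).astype(np.float32)); print(r,np.percentile(p[:,2],98))
st(); plan(np.array([.485,-.228,.0235]),Rd(17.4),5,1)
E
```

```text
[{'box': [301.6, 113.4, 339.7, 291.1], 'conf': 0.96}, {'box': [18.2, 300.2, 103.3, 334.9], 'conf': 0.55}]
6228
((509.74993896484375, -217.04379272460938), (82.76301574707031, 141.95082092285156), 17.300630569458008) 0.046209079130716126
t 2.35 p [ 0.4887 -0.2208  0.1389] yaw 18.53 f [ 0.3 -0.4  0.2] gap 0.0855 j [-27.7  25.2 111.7   0.2  43.  -46.4]
[0.0231, -0.0012, 0.0011, 0.0039, -0.0001, -0.0007, 1.0]
[0.0231, -0.0012, 0.0011, 0.0039, -0.0001, -0.0007, 1.0]
[0.0231, -0.0012, 0.0011, 0.0039, -0.0001, -0.0007, 1.0]
[0.0231, -0.0012, 0.0012, 0.0039, -0.0001, -0.0007, 1.0]
[0.0231, -0.0012, 0.0012, 0.0039, -0.0001, -0.0007, 1.0]
```

View pics/w1.png

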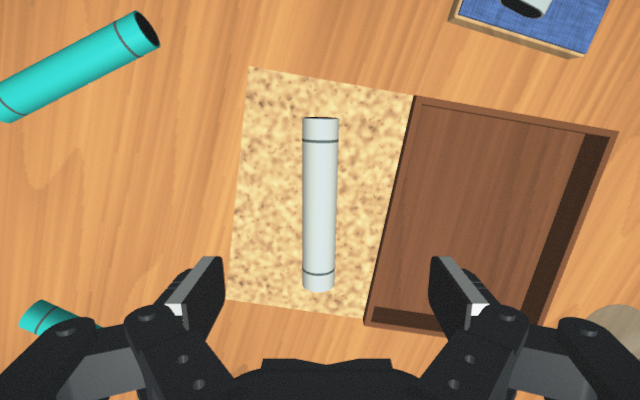

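The wrist picture shows the silvery tube with dark bands on the cork at (320,203), upright in the picture and between the fingers. The turquoise tubes are at (80,65) and (60,325), well clear. I'll refine the centre from this view.

```bash
python3 - <<'E'
from plan import *
c=vision.capture("wrist"); W=cloud(c)
for (u,v) in((320,125),(320,203),(318,280)):
    print(np.round(W[v,u],4))
m=np.zeros((400,640),bool); m[110:295,296:344]=True
m&=(W[...,2]>.030); p=W[m]; r=cv2.minAreaRect((p[:,:2]*1000).astype(np.float32)); print(m.sum(),r)
E
```

```text
[ 0.4664 -0.1715  0.0463]
[ 0.4834 -0.223   0.0459]
[ 0.501  -0.2813  0.0461]
6034 ((484.1732482910156, -230.64321899414062), (26.171655654907227, 130.6852264404297), 17.330801010131836)
```

Request:
step_arm(commands=[[[0.023,-0.002,0.0015,0.004,0,-0.001,1],[0.023,-0.002,0.0015,0.004,0,-0.001,1],[0.023,-0.0015,0.0015,0.004,0,-0.001,1],[0.023,-0.001,0.001,0.004,0,0,1]]])

```text
time: 2.9
tcp_pos: [0.4843, -0.2323, 0.0473]
ee_rot: [[0.005, 0.956, 0.294], [-0.003, 0.294, -0.956], [-1.0, 0.004, 0.004]]
contact_force: [-0.4, -0.2, -0.8]
finger_gap: 0.0856
```

```bash
python3 - <<'E'
from plan import *
st(); plan(np.array([.484,-.229,.0235]),Rd(17.4),2,1)
E
```

```text
t 2.9 p [ 0.4843 -0.2323  0.0473] yaw 17.12 f [-0.4 -0.2 -0.8] gap 0.0856 j [-28.8  33.5 115.   -0.   31.2 -45.9]
[0.0119, 0.0003, -0.0017, -0.0025, 0.0021, -0.0018, 1.0]
[0.0119, 0.0003, -0.0016, -0.0025, 0.0021, -0.0018, 1.0]
```

Request:
step_arm(commands=[[[0.012,0.0003,-0.0017,-0.0025,0.002,-0.002,1],[0.0115,0.0003,-0.0016,-0.0025,0.002,-0.002,1],[0,0,0,0,0,0,1]]])

```text
time: 3.28
tcp_pos: [0.4829, -0.2297, 0.0223]
ee_rot: [[-0.002, 0.955, 0.297], [0.0, 0.297, -0.955], [-1.0, -0.002, -0.001]]
contact_force: [-1.2, 0.4, -0.3]
finger_gap: 0.0852
```

```bash
python3 - <<'E'
from plan import *
st(); plan(np.array([.484,-.229,.0235]),Rd(17.4),1,1)
E
```

```text
t 3.275 p [ 0.4829 -0.2297  0.0223] yaw 17.26 f [-1.2  0.4 -0.3] gap 0.0852 j [-2.870e+01  3.600e+01  1.155e+02 -1.000e-01  2.860e+01 -4.590e+01]
[-0.0012, 0.0012, -0.0004, -0.0025, -0.0011, 0.0018, 1.0]
```

Request:
step_arm(commands=[[[-0.002,0.001,0,0,0,0,0.6],[0,0,0,0,0,0,0.3],[0,0,0,0,0,0,0],[0,0,0,0,0,0,0],[0,0,0,0,0,0,0],[0,0,0,0,0,0,0]]])

```text
time: 4.03
tcp_pos: [0.4851, -0.2299, 0.0266]
ee_rot: [[0.001, 0.955, 0.297], [-0.001, 0.297, -0.955], [-1.0, 0.0, 0.001]]
contact_force: [0.1, 0.2, -0.8]
finger_gap: 0.0238
```

```bash
python3 - <<'E'
from plan import *
st()
E
```

```text
t 4.025 p [ 0.4851 -0.2299  0.0266] yaw 17.27 f [ 0.1  0.2 -0.8] gap 0.0238 j [-2.860e+01  3.560e+01  1.153e+02 -1.000e-01  2.900e+01 -4.580e+01]
```

Request:
step_arm(commands=[[[-0.01,0,0,0,0,0,0],[-0.02,0,0,0,0,0,0],[-0.02,0,0,0,0,0,0]]])

```text
time: 4.4
tcp_pos: [0.4841, -0.2293, 0.0777]
ee_rot: [[-0.002, 0.955, 0.297], [0.0, 0.297, -0.955], [-1.0, -0.002, -0.001]]
contact_force: [-0.6, -1.1, -0.8]
finger_gap: 0.0237
```

```bash
python3 - <<'E'
from plan import *
c=vision.capture("wrist"); cv2.imwrite("pics/w2.png",c["img"]); W=cloud(c)
c=vision.capture("side"); cv2.imwrite("pics/s2.png",cv2.resize(c["img"][90:240,220:420],(800,600)))
st()
E
```

```text
t 4.5 p [ 0.4854 -0.23    0.0789] yaw 17.27 f [ 0.4 -0.6 -1. ] gap 0.0236 j [-2.860e+01  3.060e+01  1.139e+02 -1.000e-01  3.540e+01 -4.580e+01]
```

View pics/w2.png

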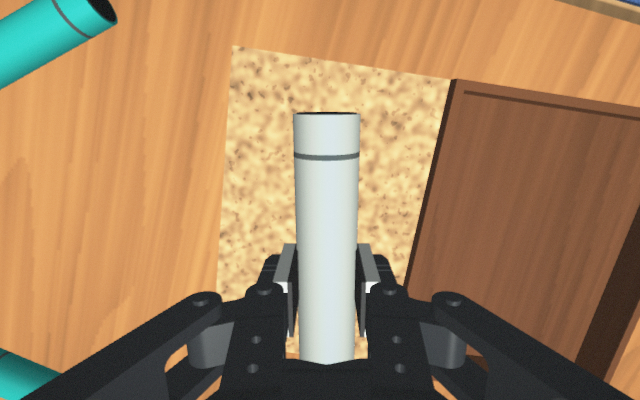

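View pics/s2.png

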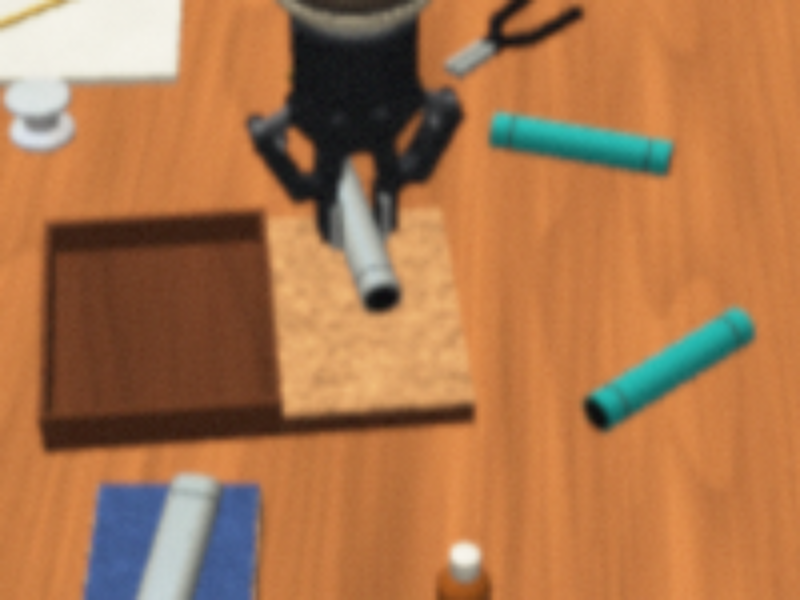

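The tube is held: in the wrist view it runs between the pads at (327,240), and the side view shows it lifted clear of the cork. I'll measure its height and tilt in the grip and plan the carry.

```bash
python3 - <<'E'
from plan import *
c=vision.capture("wrist"); W=cloud(c); st()
for (u,v) in((327,125),(327,170),(327,220),(327,280),(327,330)): print(np.round(W[v,u],4))
plan(np.array([.505,-.10,.20]),Rd(12),8,0)
E
```

```text
t 4.55 p [ 0.4849 -0.2298  0.0779] yaw 17.27 f [-0.7 -0.1 -2. ] gap 0.0238 j [-2.860e+01  3.070e+01  1.139e+02 -1.000e-01  3.540e+01 -4.580e+01]
[ 0.4661 -0.1722  0.0973]
[ 0.4708 -0.1875  0.0974]
[ 0.4765 -0.2055  0.0982]
[ 0.4842 -0.2303  0.0968]
[ 0.4908 -0.2515  0.0984]
[-0.0153, 0.0072, -0.0147, 0.0115, 0.0001, -0.0, 0.0]
[-0.0153, 0.007, -0.0148, 0.0115, 0.0001, -0.0, 0.0]
[-0.0153, 0.0069, -0.0149, 0.0115, 0.0001, -0.0, 0.0]
[-0.0153, 0.0067, -0.015, 0.0115, 0.0001, -0.0, 0.0]
[-0.0153, 0.0065, -0.0151, 0.0115, 0.0001, -0.0, 0.0]
[-0.0153, 0.0064, -0.0151, 0.0115, 0.0001, -0.0, 0.0]
[-0.0153, 0.0062, -0.0152, 0.0115, 0.0001, -0.0, 0.0]
[-0.0153, 0.006, -0.0153, 0.0115, 0.0001, -0.0, 0.0]
```

Request:
step_arm(commands=[[[-0.03,0.005,-0.01,0.01,0,0,0],[-0.03,0.006,-0.018,0.015,0,0,0],[-0.03,0.009,-0.028,0.015,0,0,0],[-0.02,0.009,-0.03,0.015,0,0,0],[0,0.009,-0.03,0.015,0,0,0],[0,0.008,-0.03,0.015,0,0,0],[0,0.008,-0.03,0.015,0,0,0]]])

```text
time: 5.42
tcp_pos: [0.4919, -0.0415, 0.1879]
ee_rot: [[-0.003, 0.981, 0.193], [0.001, 0.193, -0.981], [-1.0, -0.003, -0.002]]
contact_force: [1.2, -0.3, -1.0]
finger_gap: 0.0234
```

```bash
python3 - <<'E'
from plan import *
st(); R=Rd(2.8,15); print(R.round(3)); plan(np.array([.519,.2443,.16]),R,10,0)
E
```

```text
t 5.425 p [ 0.4919 -0.0415  0.1879] yaw 11.14 f [ 1.2 -0.3 -1. ] gap 0.0234 j [ -8.4  18.4 114.1   0.   47.7 -19.5]
[[-0.259  0.965  0.049]
 [-0.013  0.047 -0.999]
 [-0.966 -0.259  0.   ]]
[0.0028, 0.0082, -0.0275, 0.0145, 0.0018, -0.0258, 0.0]
[0.0027, 0.0079, -0.0276, 0.0145, 0.0018, -0.0258, 0.0]
[0.0025, 0.0075, -0.0277, 0.0145, 0.0018, -0.0258, 0.0]
[0.0024, 0.0072, -0.0278, 0.0145, 0.0018, -0.0258, 0.0]
[0.0022, 0.0068, -0.0279, 0.0145, 0.0018, -0.0258, 0.0]
[0.0021, 0.0065, -0.028, 0.0145, 0.0018, -0.0258, 0.0]
[0.002, 0.0061, -0.0281, 0.0145, 0.0018, -0.0258, 0.0]
[0.0019, 0.0058, -0.0282, 0.0145, 0.0018, -0.0258, 0.0]
[0.0018, 0.0054, -0.0283, 0.0145, 0.0018, -0.0258, 0.0]
[0.0017, 0.005, -0.0283, 0.0145, 0.0018, -0.0258, 0.0]
```

Request:
step_arm(commands=[[[0.0028,0.008,-0.0275,0.0145,0.002,-0.026,0],[0.0027,0.008,-0.0275,0.0145,0.002,-0.026,0],[0.0025,0.0075,-0.0275,0.0145,0.002,-0.026,0],[0.0024,0.007,-0.028,0.0145,0.002,-0.026,0],[0.0022,0.007,-0.028,0.0145,0.002,-0.026,0],[0.002,0.0065,-0.028,0.0145,0.002,-0.026,0],[0.002,0.006,-0.028,0.0145,0.002,-0.026,0],[0.002,0.006,-0.028,0.0145,0.002,-0.026,0]]])

```text
time: 6.42
tcp_pos: [0.5111, 0.1945, 0.1598]
ee_rot: [[-0.222, 0.972, 0.074], [-0.013, 0.073, -0.997], [-0.975, -0.222, -0.004]]
contact_force: [0.4, 0.2, -0.8]
finger_gap: 0.0237
```

```bash
python3 - <<'E'
from plan import *
st(); R=Rd(2.8,15); plan(np.array([.519,.2443,.13]),R,4,0)
E
```

```text
t 6.425 p [0.5111 0.1945 0.1598] yaw 4.3 f [ 0.4  0.2 -0.8] gap 0.0237 j [15.8 30.6 99.1  3.1 62.9  9.8]
[0.0067, 0.0045, -0.0122, 0.0064, 0.0007, -0.0094, 0.0]
[0.0066, 0.0045, -0.0123, 0.0064, 0.0007, -0.0094, 0.0]
[0.0066, 0.0045, -0.0123, 0.0064, 0.0007, -0.0094, 0.0]
[0.0066, 0.0045, -0.0123, 0.0064, 0.0007, -0.0094, 0.0]
```

Request:
step_arm(commands=[[[0.0066,0.0045,-0.0122,0.0064,0.001,-0.0094,0],[0.0066,0.0045,-0.0122,0.0064,0.001,-0.0094,0],[0.0066,0.0045,-0.0122,0.0064,0,-0.0094,0],[0.0066,0.0045,-0.0122,0.0064,0,-0.0094,0],[0,0,0,0,0,0,0]]])

```text
time: 7.05
tcp_pos: [0.5187, 0.2464, 0.1259]
ee_rot: [[-0.263, 0.964, 0.048], [-0.015, 0.046, -0.999], [-0.965, -0.263, 0.002]]
contact_force: [0.1, -0.4, -0.7]
finger_gap: 0.0239
```

```bash
python3 - <<'E'
from plan import *
c=vision.capture("wrist"); cv2.imwrite("pics/w3.png",c["img"])
c=vision.capture("side"); cv2.imwrite("pics/s3.png",cv2.resize(c["img"][230:400,130:357],(800,600)))
st(); R=Rd(2.8,15); n=-R[:,0]; t=np.array([.519,.2443,.0790])-.0065*n; print(t, robot.state()["ee_rot"].round(3)); plan(t,R,5,0)
E
```

```text
t 7.15 p [0.5187 0.2457 0.1266] yaw 2.74 f [-0.4  0.  -0.7] gap 0.0239 j [19.6 35.9 95.   4.7 63.8 14.2]
[0.51731968 0.24421782 0.07272148] [[-0.262  0.964  0.048]
 [-0.015  0.046 -0.999]
 [-0.965 -0.263  0.002]]
[0.0105, 0.0025, 0.0003, -0.0002, 0.0003, 0.0008, 0.0]
[0.0105, 0.0025, 0.0003, -0.0002, 0.0003, 0.0008, 0.0]
[0.0105, 0.0025, 0.0003, -0.0002, 0.0003, 0.0008, 0.0]
[0.0105, 0.0025, 0.0003, -0.0002, 0.0003, 0.0008, 0.0]
[0.0105, 0.0025, 0.0003, -0.0002, 0.0003, 0.0008, 0.0]
```

View pics/w3.png

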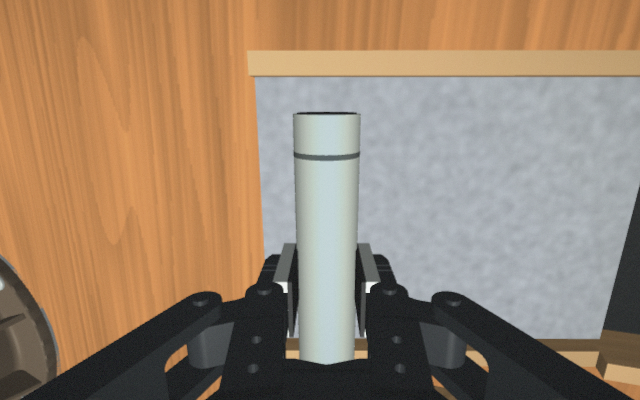

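View pics/s3.png

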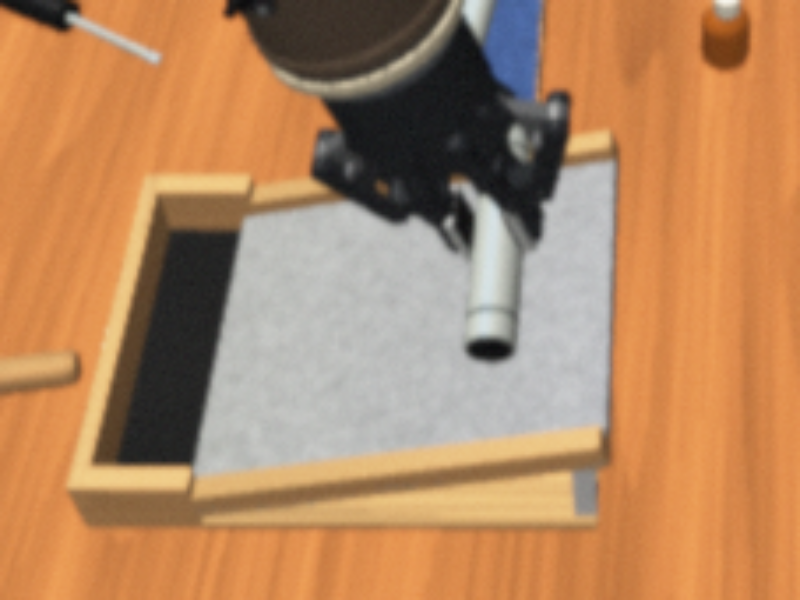

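The wrist view has the tube square to the deck edge between the fences (rows 75 and 340). The side view shows it over the upper half. I'll lower it.

Request:
step_arm(commands=[[[0.0105,0.0025,0,0,0,0.001,0],[0.0105,0.0025,0,0,0,0.001,0],[0.0105,0.0025,0,0,0,0.001,0],[0.008,0.0025,0,0,0,0,0],[0.006,0.0015,0,0,0,0,0]]])

```text
time: 7.78
tcp_pos: [0.518, 0.2445, 0.0771]
ee_rot: [[-0.258, 0.965, 0.047], [-0.014, 0.045, -0.999], [-0.966, -0.259, 0.002]]
contact_force: [-0.2, 0.7, -0.7]
finger_gap: 0.0235
```

```bash
python3 - <<'E'
from plan import *
c=vision.capture("wrist"); W=cloud(c); 
for (u,v) in((327,125),(327,220),(327,280)): print(np.round(W[v,u],4))
m=np.zeros((400,640),bool); m[120:230,400:560]=1; m&=np.isfinite(W[...,2]); p=W[m]; k=np.linalg.lstsq(np.c_[p[:,:2],np.ones(len(p))],p[:,2],rcond=None)[0]
nn=np.array([-k[0],-k[1],1]); nn/=np.linalg.norm(nn); s=robot.state()
for P in (W[125,327],W[220,327],s["tcp_pos"]): print("above deck",(nn@(P-np.array([0,0,k[2]]))).round(4))
st(); R=Rd(2.8,15); n=-R[:,0]; t=np.array([.519,.2443,.0785])-.0065*n; plan(t,R,1,0)
E
```

```text
[0.5194 0.3052 0.0957]
[0.521  0.2702 0.0955]
[0.5219 0.2441 0.0941]
above deck 0.0325
above deck 0.0323
above deck 0.0127
t 7.825 p [0.5176 0.2443 0.0765] yaw 2.69 f [-0.9  0.  -2.5] gap 0.0237 j [19.5 39.3 97.   4.9 58.3 13.7]
[0.0042, 0.0008, 0.0001, -0.0019, 0.0018, 0.0008, 0.0]
```

Request:
step_arm(commands=[[[0.003,0.0005,0,0,0,0,0],[0.0015,0,0,0,0,0,0],[0,0,0,0,0,0,0]]])

```text
time: 8.2
tcp_pos: [0.5171, 0.2444, 0.0718]
ee_rot: [[-0.259, 0.965, 0.047], [-0.014, 0.045, -0.999], [-0.966, -0.259, 0.002]]
contact_force: [-0.5, 0.4, -0.2]
finger_gap: 0.0239
```

```bash
python3 - <<'E'
from plan import *
c=vision.capture("wrist"); W=cloud(c); 
m=np.zeros((400,640),bool); m[120:230,400:560]=1; m&=np.isfinite(W[...,2]); p=W[m]; k=np.linalg.lstsq(np.c_[p[:,:2],np.ones(len(p))],p[:,2],rcond=None)[0]
nn=np.array([-k[0],-k[1],1]); nn/=np.linalg.norm(nn); s=robot.state()
for P in (W[125,327],W[220,327],s["tcp_pos"]): print("above deck",(nn@(P-np.array([0,0,k[2]]))).round(4))
st()
E
```

```text
above deck 0.027
above deck 0.0274
above deck 0.0082
t 8.25 p [0.5172 0.2444 0.0719] yaw 2.69 f [ 0.   0.5 -1.3] gap 0.024 j [19.5 39.6 97.2  5.  57.7 13.6]
```

Request:
step_arm(commands=[[[0,0,0,0,0,0,1],[-0.03,0,0,0,0,0,1],[-0.05,0,0,0,0,0,1],[-0.05,0,0,0,0,0,1],[-0.03,0,0,0,0,0,1],[0,0,0,0,0,0,1]]])

```text
time: 9.0
tcp_pos: [0.5597, 0.2468, 0.2322]
ee_rot: [[-0.258, 0.965, 0.048], [-0.014, 0.046, -0.999], [-0.966, -0.259, 0.002]]
contact_force: [0.2, -0.1, -0.1]
finger_gap: 0.0851
```

```bash
python3 - <<'E'
from plan import *
c=vision.capture("side"); cv2.imwrite("pics/s4.png",c["img"])
c=vision.capture("wrist"); cv2.imwrite("pics/w4.png",c["img"]); st()
E
```

```text
t 9.1 p [0.558  0.2464 0.2298] yaw 2.69 f [-0.5 -0.   0.1] gap 0.0854 j [18.6 32.5 84.7  4.  77.5 14.5]
```

View pics/s4.png

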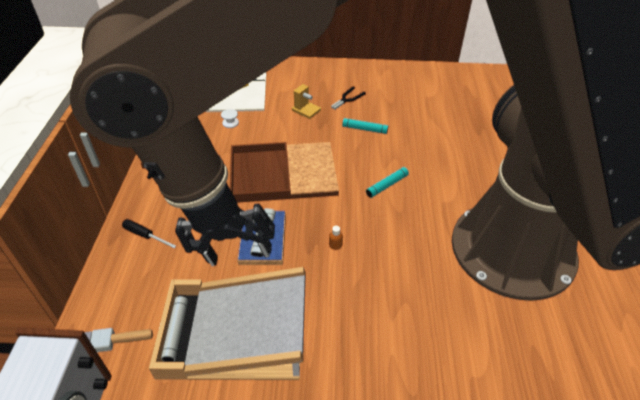

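View pics/w4.png

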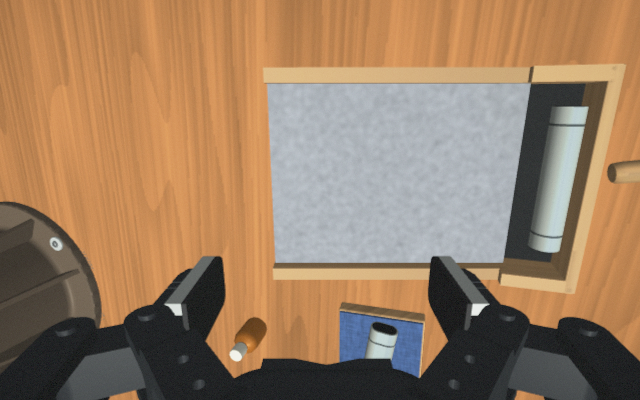

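The side view shows the tube in the trough at (175,328), and the wrist view has it at (558,180). The other tube is still on its board. I'll wait about half a second, check that everything has settled, and hand in.

Request:
step_arm(commands=[[[-0.01,0,0,0,0,0,1],[0,0,0,0,0,0,1],[0,0,0,0,0,0,1],[0,0,0,0,0,0,1],[0,0,0,0,0,0,1]]])

```text
time: 9.72
tcp_pos: [0.5589, 0.2461, 0.237]
ee_rot: [[-0.267, 0.963, 0.048], [-0.017, 0.045, -0.999], [-0.964, -0.267, 0.005]]
contact_force: [0.1, 0.4, -0.3]
finger_gap: 0.0849
```

```bash
python3 - <<'E'
from plan import *
def tr():
    c=vision.capture("wrist"); W=cloud(c); hsv=cv2.cvtColor(c["img"],cv2.COLOR_BGR2HSV)
    R=Rd(2.8); d=W-np.array([.574,.247,0]); a=np.radians(2.8); X=d[...,0]*np.cos(a)+d[...,1]*np.sin(a); Y=-d[...,0]*np.sin(a)+d[...,1]*np.cos(a)
    m=(X>.112)&(X<.154)&(abs(Y)<.083)&(W[...,2]>.02)&(W[...,2]<.06)&(hsv[...,1]<60)
    print(m.sum(),"ramp x,y mm",(X[m].mean()*1e3).round(1),(Y[m].mean()*1e3).round(1),"y ext",np.percentile(Y[m],[1,99]).round(3),"ztop",np.percentile(W[...,2][m],98).round(4)); return c
c=tr(); cv2.imwrite("pics/w5.png",c["img"]); tr(); st()
c=vision.capture("side"); cv2.imwrite("pics/s5.png",cv2.resize(c["img"][190:390,130:370],(720,600)))
E
```

```text
4667 ramp x,y mm 139.5 3.5 y ext [-0.065  0.064] ztop 0.0323
4668 ramp x,y mm 139.5 3.3 y ext [-0.064  0.064] ztop 0.0324
t 9.825 p [0.559  0.2461 0.2371] yaw 2.68 f [ 0.2 -0.5  0.1] gap 0.0854 j [18.5 32.4 83.9  4.  78.7 14.5]
```

View pics/s5.png

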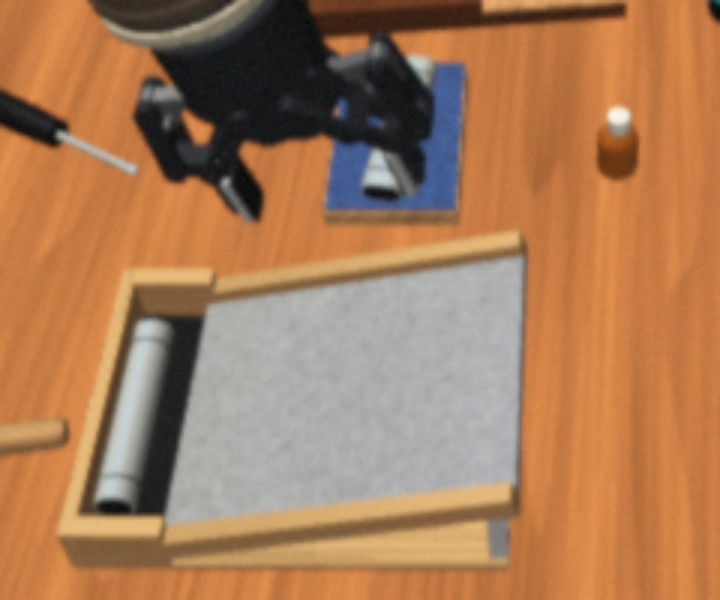

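The tube lies still flat on the trough floor. Its top is at 32 mm (6+26), it is straight, and the gripper is clear of it.

```bash
python3 -c "
from h import *
print(job.sign_off())"
```

```text
the job is handed in; nothing more can be done
None
```

I roll-tested the tube from the cork ledge. It rolled down into the trough at the foot of the ramp, so I left it there and handed the job in. The last reading before hand-in was 9.8 s on the robot clock, against the 51 s limit.

- **Which tube it was:** the tube's top on the cork stood about 46–47 mm high, which fits the round, sound one. The tube on the blue board stood about 38–39 mm high, which fits the squashed one.
- **The test:** I set it crosswise on the upper half, about 55 mm uphill of mid-deck and about 1 mm above the surface, then opened the fingers and lifted away.
- **Last checks:** two pictures in a row put the tube still in the trough with its top at 32 mm, as expected for a tube lying on the trough floor. The other tube was still on its board, partly hidden behind the gripper in the last picture. I never went near the turquoise look-alikes. The gripper was clear, with force readings near zero.
- **One mismatch:** the finger opening read about 24 mm while holding the 26 mm tube. The tube stayed level and did not slip.

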